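# Right the gel cassette and cover the staining dish

### The job

The blue gel cassette has fallen across the white staining dish: stand it back upright on its thin edge in the black drying rack, leaning on the rack's back plate. Then slide the orange cover off its steel shelf onto the dish so that it drops in and sits fully seated and level on the rim. Leave the other things on the bench as they are, and do not drop the cassette or the cover.

Things in the scene. Friction and masses are not known exactly. Their poses are not given: they have to be found in the camera images.
- station: fixed gel-staining station. Origin on the bench, on the dish's axis, z up. In its axes, mm: grey base plate 12 thick, x -110..110, y -230..140; white round dish about the origin, then a steel shelf to its -y side and a black drying rack to its +y side (see the points)
- dish_rim (a point): centre of the dish's mouth at rim height, 62 mm above the bench; axes as the station. The dish is 140 mm outside and 124 mm inside diameter, its inner floor 45 mm below the rim
- shelf_top (a point): centre of the shelf's top face, level with the rim (62 mm above the bench), 150 mm from the dish's axis along -y; axes as the station. Shelf 190 mm (x) by 150 mm (y); a 5 mm gap parts it from the dish
- rack_foot (a point): middle of the rack's groove floor, 12 mm above the bench, 110 mm from the dish's axis along +y; axes as the station. 7 mm beyond it (+y) is the foot of the black back plate, 130 mm wide, 90 mm tall, leaning back 6 deg towards +y; 9 mm before it (-y) a lip 6 mm high keeps the edge in the groove
- cover: orange round flat cover, no knob, about 0.16 kg: flange 164 mm diameter, 8 mm thick (its lower edge bevelled 10 x 4 mm), over a plug 118 mm diameter, 7 mm deep. Origin: centre of the plug's underside, z up; 15 mm high. Starts loose on the shelf, standing on its plug; pushed by its edge it slides level over the gap onto the rim and drops in (3 mm play). Seated: flange on rim, origin 7 mm below it
- cassette: blue gel cassette, white faces, 90 mm wide (x), 10 thick (y), 115 tall (z), about 0.13 kg. Origin: middle of its lower 90 x 10 mm edge, z up its height. Starts with the edge loose in the groove (front lower corner at the groove's middle), fallen 39 deg towards the dish, lying on the rim, top edge about 102 mm above the bench. Upright, it rests by itself on the back plate, 9 deg past vertical
- stain_jar: small squat jar with black cap, 38 mm across, 46 mm high, standing on the station's base plate beside the dish; bystander, origin at the centre of its underside
- timer: yellow bench timer, 36 x 50 x 24 mm, on the station's base plate on the dish's other side; bystander, origin at the centre of its underside
- bottle_amber: amber bottle with blue cap, 70 mm across, 160 mm high; bystander, origin at the centre of its underside
- bottle_clear: white bottle with red cap, 60 mm across, 120 mm high; bystander, origin at the centre of its underside
- tip_box: green pipette-tip box with pale lid, 85 x 120 x 70 mm; bystander, origin at the centre of its underside
- mug: blue mug, 80 mm across, 90 mm high; bystander, origin at the centre of its underside
Things that resemble listed ones, but are neither listed nor needed, are in the scene too. Several things have the shape of the cassette; the one meant has the colours described above.

How it is judged:
By the outcome, as a careful person would: the job done as asked, in the order asked, and still so for the second after the job is handed in, with the robot touching nothing.
It also fails if it takes over 58 s, if anything falls off the work surface, if the arm or the gripper's body presses on something with over 40 N, if the wrist force passes 120 N, or if a joint passes its speed limit or range.

### The arm

A 7-joint arm with a two-finger parallel gripper is mounted at the origin on the work surface. World frame = base frame: x ahead of the robot, y to its left, z up, the work surface at z = 0. Lengths are in m, angles in rad, forces in N, time in s.
With the tool pointing down it reaches from about 0.4 to 0.85 m from the base axis. Payload 4.5 kg.
Tool frame: the origin (TCP) lies midway between the tips of the shut fingers; the grasp point (between the pads) lies 19 mm behind it; z points along the fingers, y is the line along which they close (so a half turn about z gives the same grasp; the last joint's range is limited). The gripper opens to 88 mm and grips with 3 to 60 N. Pads are 18 mm wide; open, the fingers measure 123 mm over their backs; the gripper's body (75 mm by 187 mm) begins 45 mm behind the grasp point.
Start: joints at [1.208, 0.689, -0.195, 1.565, 0.157, 0.902, -0.215], TCP at [0.242, -0.576, 0.239] pointing down, gripper open.
Joint ranges: [-3.01, 3.01], [-0.46, 2.08], [-1.47, 1.51], [0.13, 2.56], [-1, 4.14], [0.04, 2.09], [-2.66, 2.66]. Speed limits (rad/s): [2.57, 2.57, 3.14, 3.14, 3.14, 3.14, 3.14].

### API

Orientations are given as a unit quaternion [x, y, z, w].
In Python, from plant import r gives the robot as it stands.
- The arm moves only by the tool move_arm, never from a script. Its argument "targets" is a list that holds one entry, the list of rows, each a list of 7 numbers: the opening, from 0 (shut) to 1 (fully open), then the shift along the tool's x, y, z in mm, then the turn, a rotation vector about the tool's x, y, z in degrees. In form: [[[claw, dx, dy, dz, ax, ay, az], ...]]. A call has 1 to 10 rows; each row is the pose to reach, as a shift and turn from the pose commanded when the call began, along the tool's axes at that moment; what a row does not reach only later rows make up. A row lasts 1/8 s, in which the tool goes at most 62.5 mm and 10.7 degrees, less where a joint would pass 70% of its speed; a pose out of reach is approached as far as the arm can. A call with a gripper value outside its range is refused whole. The fingers move at their own pace and stop on an object; "newtons" is the grip in N (left out, the last holds). Time passes only in rows, so rows that repeat a pose let the fingers close. It gives the time, the measured TCP pose, the force, the opening and the grip force at its end, in the units of the state.
- r.get_state(): the state, without advancing time (a new reading comes with each control period).
- r.snapshot(name): name is "scene" or "top" or "wrist"; returns the picture (420x560x3 uint8, red, green, blue); there is no depth.
- r.camera_info(name): a dict with "fx", "fy", "cx", "cy" (pixels), "k1" (the pictures are not rectified: a ray, as slopes to the right and down, at radius r is drawn at 1 + k1 r^2 times it, then the intrinsics apply), "R" (3x3) and "t" (3): a world point X has camera coordinates R X + t. Camera axes: x right, y down, z forward; pixel columns grow to the right and rows downward; lengths in m; the calibration is good to about 2 mm. A picture is of the moment at which its call begins: read the wrist's pose just before it. camera_info takes no time and is no camera call; for the wrist camera it gives the pose at the moment of the call.
- r.finish_job(): hands the job in; it is judged then, once.
The state is a dict: "clock": time; "q": joint angles; "qd": joint speeds; "joint_torque": joint torques, N m; "tool_pos": TCP position; "eef_rot": TCP orientation; "contact_force": force on the tool from outside, world axes, zero at the start; "moment": the same for the moment, N m; "opening": opening from 0.0 (shut) to 1.0 (fully open); "finger_force": force on a finger pad.
Only numpy, scipy, OpenCV 4.12 (cv2) and the standard library are available. Lean on these libraries where they do the work, as an engineer would, in place of code of your own. Each camera call takes 0.05 s, during which the arm holds its last target. There are 200 camera calls.

## Working session

There is one attempt and no reset: what is moved stays moved. The work goes in short steps, Python scripts to look and compute and a tool call to move; the robot and the scene stay as the last step left them, time stands still between calls to the robot, and variables do not carry over. Pictures are saved under pics/ and viewed, at most 10 in all, crops included, and the job is handed in when it is done.

Besides the shell and the picture viewer there is one more tool, called after "Request:" by a JSON object that holds its "op" and its "data". move_arm: Moves the arm, as the interface text tells. Its arguments: {"type":"object","properties":{"targets":{"type":"array","items":{"type":"array","items":{"type":"array","items":{"type":"number"}}}},"newtons":{"type":"number"}},"required":["targets"]}

```bash
ls; mkdir -p pics
python3 - <<'E'
from plant import r
import cv2
for n in("scene","top"):
    im=r.snapshot(n); cv2.imwrite(f"pics/{n}0.png",im[:,:,::-1])
    c=r.camera_info(n); print(n,c)
s=r.get_state(); print(s)
E
```

```text
pics
scene {'fx': 491.51131032127864, 'fy': 491.51131032127864, 'cx': 267.704208973635, 'cy': 211.72791701925695, 'k1': -0.11199663789422024, 'R': array([[-0.59312476,  0.80510354,  0.00336163],
       [ 0.56937759,  0.4224087 , -0.70525177],
       [-0.56922067, -0.41638825, -0.70894897]]), 't': array([ 0.29810649, -0.21359439,  1.56435103])}
top {'fx': 436.8935426710899, 'fy': 436.8935426710899, 'cx': 280.3992274871929, 'cy': 214.08910948535308, 'k1': -0.0686818638683893, 'R': array([[-0.01630987, -0.99973167, -0.01644935],
       [-0.99698482,  0.01750889, -0.07559566],
       [ 0.07586338,  0.0151668 , -0.99700287]]), 't': array([0.00979391, 0.48267185, 1.39475028])}
{'clock': 0.1, 'q': array([ 1.20780978,  0.6898966 , -0.19455103,  1.56619766,  0.15733086,
        0.90248607, -0.21508572]), 'qd': array([-0.00118404, -0.00081621, -0.00244765, -0.00357291, -0.00078973,
        0.0006488 ,  0.00027568]), 'joint_torque': array([-2.96604820e-03, -5.28499174e+01, -1.27132941e+00, -1.53835684e+01,
       -5.25315839e-02,  1.99581518e-03,  7.49242554e-05]), 'tool_pos': array([ 0.24129649, -0.57595586,  0.2380045 ]), 'eef_rot': array([ 9.80371552e-01,  1.97157262e-01, -2.13961975e-04, -7.66623214e-04]), 'contact_force': array([-0.02038398,  0.27399221, -0.53111937]), 'moment': array([-0.01485251,  0.02947102, -0.02542518]), 'finger_force': 0.0, 'opening': 0.9968001925135384}
```

View pics/scene0.png

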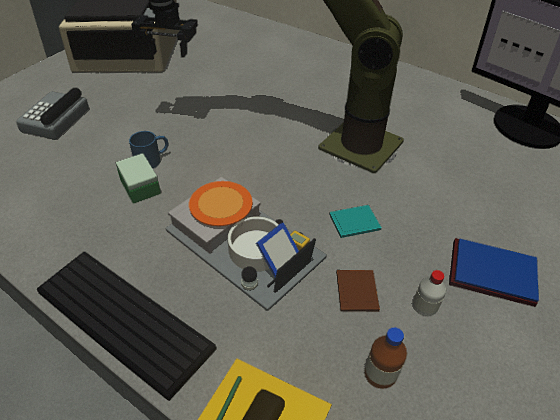

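View pics/top0.png

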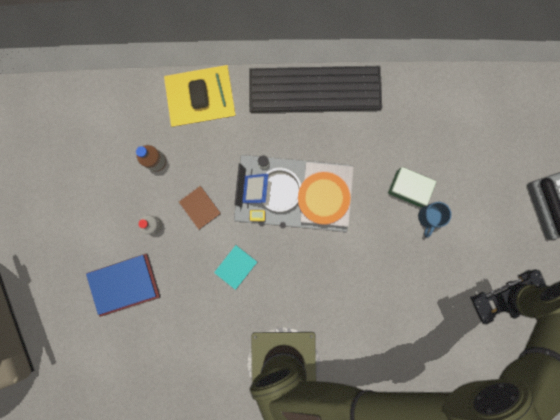

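Run:
```python
import cv2
a=cv2.imread("pics/top0.png")[150:240,228:360]; cv2.imwrite("pics/topc.png",cv2.resize(a,None,fx=6,fy=6,interpolation=cv2.INTER_CUBIC))
a=cv2.imread("pics/scene0.png")[175:310,160:335]; cv2.imwrite("pics/scenec.png",cv2.resize(a,None,fx=4.4,fy=4.4,interpolation=cv2.INTER_CUBIC))
```

```text
(no output)
```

View pics/topc.png

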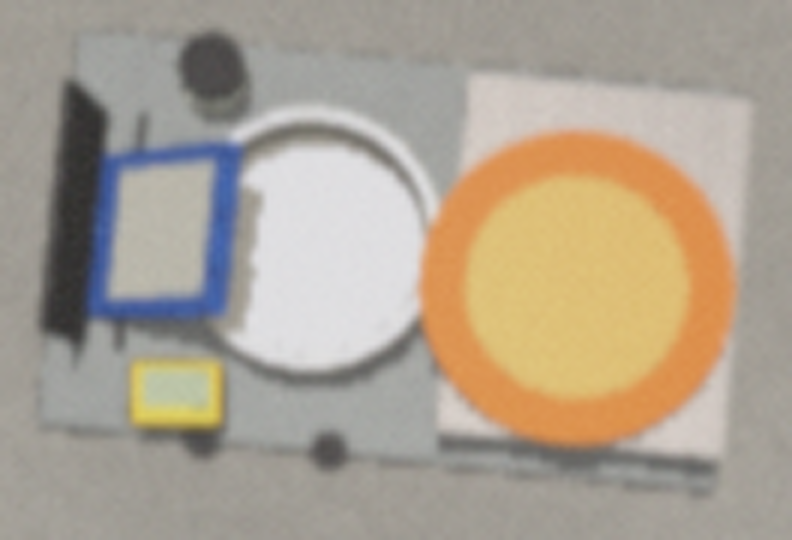

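View pics/scenec.png

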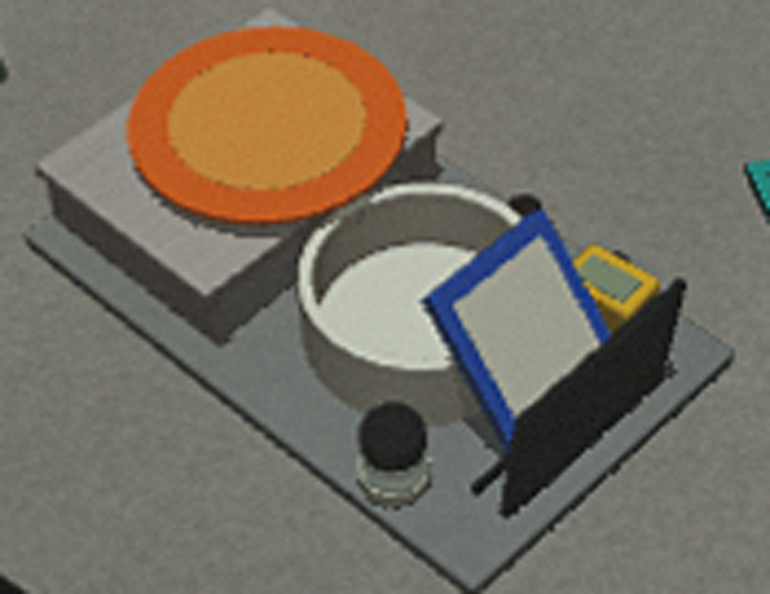

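Candidates that could be taken for the cassette (top view): the blue frame with white face on the dish (256,188), the teal plate (235,267), the brown plate (200,208) and the big blue book (122,285). By its colours, its lean on the rim and its place in the groove, the one on the dish is meant, and the close crops confirm it. In those crops the cover is the orange disc at top (324,198), the jar is at +x (263,161), and the timer is at -x (257,215).

```bash
cat > h.py <<'E'
import numpy as np, cv2
from scipy.optimize import least_squares
from scipy.spatial.transform import Rotation as Ro
def proj(c,X):
    p=np.atleast_2d(X)@np.array(c["R"]).T+c["t"]; s=p[:,:2]/p[:,2:]
    s=s*(1+c["k1"]*(s**2).sum(1,keepdims=True))
    return s*[c["fx"],c["fy"]]+[c["cx"],c["cy"]]
def back(c,uv,z):   # pixel -> point on plane z
    uv=np.atleast_2d(uv).astype(float); g=[]
    for p in uv:
        f=lambda X:(proj(c,[[X[0],X[1],z]])[0]-p)
        g.append(least_squares(f,[.55,0]).x)
    return np.array(g)
def S2W(st,P):
    x,y,a=st; P=np.atleast_2d(P)/1000.
    R=np.array([[np.cos(a),-np.sin(a)],[np.sin(a),np.cos(a)]])
    return np.c_[P[:,:2]@R.T+[x,y],P[:,2]]
def W2S(st,P):
    x,y,a=st; P=np.atleast_2d(P)
    R=np.array([[np.cos(a),-np.sin(a)],[np.sin(a),np.cos(a)]])
    return np.c_[(P[:,:2]-[x,y])@R, P[:,2:]]*1000
E
python3 - <<'E'
from h import *
from plant import r
ct,cs=r.camera_info("top"),r.camera_info("scene")
T=lambda a:np.array(a)/6.+[228,150]-.42
S=lambda a:np.array(a)/4.4+[160,175]-.39
tp=[((77,35),(110,140,12)),((40,428),(-110,140,12)),((468,75),(95,-75,62)),((752,100),(95,-225,62)),((725,458),(-95,-225,62)),((438,437),(-95,-75,62))]
sp=[((38,170),(95,-225,62)),((207,292),(95,-75,62)),((440,125),(-95,-75,62)),((732,352),(-110,140,12)),((473,588),(110,140,12)),((27,235),(110,-230,12))]
def fit(L):
    f=lambda s:np.concatenate([(proj(c,S2W(s,P))-g(p)).ravel() for c,g,l in L for p,P in l])
    o=least_squares(f,[.55,0,0],loss="soft_l1"); return o.x,np.abs(o.fun).max(),np.round(f(o.x),1)
for L in([(ct,T,tp)],[(cs,S,sp)],[(ct,T,tp),(cs,S,sp)]): st,m,e=fit(L);print(st,m,e)
np.save("st.npy",st)
def disc(c,n,lo,hi,z,rad):
    im=cv2.imread(f"pics/{n}0.png"); h=cv2.cvtColor(im,cv2.COLOR_BGR2HSV)
    m=cv2.inRange(h,lo,hi); k=cv2.connectedComponentsWithStats(m); i=1+k[2][1:,4].argmax()
    m=(k[1]==i).astype(np.uint8); C=max(cv2.findContours(m,0,cv2.CHAIN_APPROX_NONE)[0],key=len)[:,0]
    P=back(c,C,z); f=lambda s:np.hypot(*(P-s[:2]).T)-s[2]
    return least_squares(f,[*P.mean(0),rad],loss="soft_l1",f_scale=.001).x
for c,n in((ct,"top"),(cs,"scene")):
    d=disc(c,n,(5,110,90),(16,255,255),.077,.082); print(n,"cover",d,W2S(st,[[d[0],d[1],.077]]))
# cassette: upper face; x offset, pivot y, tilt, yaw
ca=[(T,ct,(107,155),(45,0)),(T,ct,(242,143),(45,115)),(T,ct,(90,318),(-45,0)),(T,ct,(226,318),(-45,115)),(S,cs,(543,212),(-45,115)),(S,cs,(425,300),(45,115))]
def cp(v,u,t,n=10): # v: x0,y0(front lower corner, mm),tilt,yaw(deg) 
    a=np.radians(v[2]);b=np.radians(v[3])
    y=-t*np.sin(a)+n*np.cos(a); z=12+t*np.cos(a)+n*np.sin(a)
    R=np.array([[np.cos(b),-np.sin(b)],[np.sin(b),np.cos(b)]]); q=R@[u,y]
    return [v[0]+q[0],v[1]+q[1],z]
sel=[0,1,2,3,4,5]
for sel in([0,1,2,3,4,5],[1,3,4,5]):
    f=lambda v:np.concatenate([(proj(ca[i][1],S2W(st,cp(v,*ca[i][3])))[0]-ca[i][0](ca[i][2])) for i in sel]+[[(v[2]-39)*2,(v[1]-110)*.5]])
    o=least_squares(f,[0,110,39,0]); print("cass",o.x,np.round(o.fun,1))
for n,p in(("jar",(213,62)),("timer",(177,393))): w=back(ct,T(p),.058 if n=="jar" else .036); print(n,W2S(st,[[*w[0],0]]))
E
```

```text
[ 0.55623365  0.00267207 -0.10514613] 0.6481366583102499 [-0.  -0.3 -0.4  0.6  0.2  0.1  0.1 -0.   0.   0.2  0.1 -0.5]
[ 0.55623342  0.00358292 -0.11320783] 1.2096922903803886 [-0.8 -1.1 -0.1  1.2  0.8 -0.7  1.1 -0.2  0.1  0.5 -1.2 -0.4]
[ 0.55629535  0.00302142 -0.10867678] 1.5667268784162047 [-0.  -0.4 -0.6  0.5  0.1  0.1  0.1  0.2 -0.2  0.4 -0.2 -0.5 -1.1 -0.8
 -0.3  1.3  0.4 -0.8  0.8 -0.5  0.2  0.4 -1.6 -0.2]
top cover [ 0.52765988 -0.13422206  0.07960137] [[ -13.58069564 -139.53970226   77.        ]]
scene cover [ 0.5261868  -0.13463341  0.08160658] [[ -15.00046885 -140.10840398   77.        ]]
cass [ -2.26820956 107.86004516  39.37771733  -0.83085334] [ 0.3 -0.  -1.3 -0.3  0.   0.1 -1.8 -0.4 -0.5 -0.8 -0.  -0.3  0.8 -1.1]
cass [ -2.1882175  107.67679088  39.35813656  -0.95879617] [-1.2 -0.3 -1.8 -0.3 -0.5 -0.8 -0.1 -0.3  0.7 -1.2]
jar [[91.10252998 60.47288037  0.        ]]
timer [[-84.1940067   64.17290135   0.        ]]
```

```bash
cat >> h.py <<'E'
st=np.load("st.npy") if __import__("os").path.exists("st.npy") else None
YAW=np.degrees(st[2]) if st is not None else 0
def tool(tau,yaw):  # tool x ~ station x, tool y ~ -station y, leaning back tau deg towards -y
    a=np.radians(tau); s,c=np.sin(a),np.cos(a)
    M=np.array([[1,0,0],[0,-c,s],[0,-s,-c]])
    return Ro.from_euler("z",yaw,degrees=True)*Ro.from_matrix(M)
def rows(s,targets):   # s: state, targets: (world pos, Rotation)
    R0=Ro.from_quat(s["eef_rot"])
    for p,R in targets:
        print(np.round(R0.inv().apply(np.array(p)-s["tool_pos"])*1000,1),np.round(np.degrees((R0.inv()*R).as_rotvec()),1))
E
cat > cass.py <<'E'
from h import *
CX,CY=-2.2,108.5; CYAW=YAW-.9
def cpose(tilt,t,y0,tau,back=0,rear=False,n=5):
    # cassette tilted 'tilt' towards the dish, pivot corner at y0 (front corner; rear corner if rear)
    a=np.radians(tilt); n0=n-(10 if rear else 0)
    y=y0-t*np.sin(a)+n0*np.cos(a); z=12+t*np.cos(a)+n0*np.sin(a)
    R=tool(tau,CYAW)
    p=S2W(st,[[CX,y,z]])[0]-R.apply([0,0,back/1000.])
    return p,R
E
python3 - <<'E'
from cass import *
from plant import r
s=r.get_state(); rows(s,[cpose(39,97,CY,34,90)]); print(cpose(39,97,CY,34,90)[0],cpose(39,97,CY,34)[0])
E
```

```text
[ 512.2 -414.4   73.5] [33.1  8.9 29. ]
[0.55343317 0.00436026 0.16514314] [0.559677   0.0542988  0.09052976]
```

Request:
{"op": "move_arm", "data": {"targets": [[[0.6,60,-45,-20,3,1,3],[0.6,120,-95,0,8,2,7],[0.6,170,-140,20,12,3,11],[0.6,230,-185,30,16,4,14],[0.6,280,-230,45,20,5,18],[0.6,340,-275,55,24,6,22],[0.6,395,-320,65,28,8,26],[0.6,450,-365,70,32,9,29],[0.6,512,-414,73,33,9,29],[0.6,512,-414,73,33,9,29]]], "newtons": 12}}

```text
clock: 1.35
tool_pos: [0.534, -0.0338, 0.1682]
eef_rot: [0.955, -0.061, 0.02, -0.29]
contact_force: [0.7, 0.1, 1.1]
opening: 0.603
finger_force: 0.0
```

Wrist view for a check here before closing in.

Run:
```python
from cass import *
from plant import r
s=r.get_state(); c=r.camera_info("wrist"); im=r.snapshot("wrist"); cv2.imwrite("pics/w1.png",im[:,:,::-1])
print(s["tool_pos"],s["q"]); rows(s,[cpose(39,97,CY,34,90),cpose(39,97,CY,34,40),cpose(39,97,CY,34,0)])
np.save("w1.npy",c,allow_pickle=True)
print(proj(c,S2W(st,[[0,0,62],[0,70,62],[70,0,62],[-70,0,62]])),[proj(c,S2W(st,[[*cpose(39,t,CY,0)[0][:2]*0,0]]))[0] for t in()])
for u in(45,-45):
    a=np.radians(39.3); print(u,proj(c,S2W(st,[[CX+u,CY-115*np.sin(a)+10*np.cos(a),12+115*np.cos(a)+10*np.sin(a)]])))
```

```text
[ 0.53395515 -0.0337787   0.16820198] [ 0.5549156   0.80566765 -0.41031518  1.88137871 -0.50810104  0.63712906
 -1.0147573 ]
[ 14.5 -31.8  25. ] [ 0.2 -0.2 -0.1]
[ 14.3 -31.9  75. ] [ 0.2 -0.2 -0.1]
[ 14.1 -32.1 115. ] [ 0.2 -0.2 -0.1]
[[319.26930824 184.98604418]
 [252.01626688 178.05639337]
 [320.07500899  93.55832364]
 [318.31502479 265.22172286]] []
45 [[237.88875685 132.08639615]]
-45 [[243.77733055 247.17507333]]
```

View pics/w1.png

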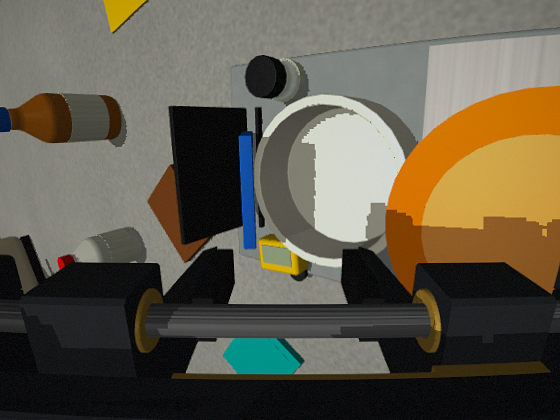

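Wrist view: the cassette's blue top edge runs (240,132)-(245,248), as predicted. The dish rim spans about (256..416, 95..265), and the jar (270,78) and timer (283,255) are clear of the fingers. Closing in.

Request:
{"op": "move_arm", "data": {"targets": [[[0.6,7,-16,10,0,0,0],[0.6,14,-32,25,0,0,0],[0.6,14,-32,40,0,0,0],[0.6,14,-32,55,0,0,0],[0.6,14,-32,70,0,0,0],[0.6,14,-32,75,0,0,0],[0.6,14,-32,75,0,0,0]]]}}

```text
clock: 2.28
tool_pos: [0.5556, 0.0314, 0.1242]
eef_rot: [0.955, -0.06, 0.019, -0.29]
contact_force: [-0.3, 1.9, -0.6]
opening: 0.601
finger_force: 0.0
```

Run:
```python
from cass import *
from plant import r
s=r.get_state(); print(s["tool_pos"],s["q"],s["contact_force"]); rows(s,[cpose(39,97,CY,34,0)])
```

```text
[0.55559972 0.0313964  0.12420785] [ 0.44965118  0.88727951 -0.44604667  1.89889542 -0.5562597   0.48614025
 -1.03763591] [-0.2979236   1.85069389 -0.55730446]
[ 1.1 -0.5 40.9] [ 0.2 -0.2  0. ]
```

Run:
```python
from cass import *
from plant import r
s=r.get_state(); rows(s,[cpose(35.5,97,CY,34,0)])
```

```text
[ 1.  -6.5 40.9] [ 0.2 -0.2  0. ]
```

Request:
{"op": "move_arm", "data": {"targets": [[[0.6,1,-6,15,0,0,0],[0.6,1,-6,30,0,0,0],[0.6,1,-6,41,0,0,0],[0.6,1,-6,41,0,0,0],[0.3,1,-6,41,0,0,0],[0.2,1,-6,41,0,0,0],[0.05,1,-6,41,0,0,0],[0.0,1,-6,41,0,0,0],[0.0,1,-6,41,0,0,0],[0.0,1,-6,41,0,0,0]]], "newtons": 12}}

```text
clock: 3.52
tool_pos: [0.5606, 0.0591, 0.0942]
eef_rot: [0.955, -0.059, 0.02, -0.29]
contact_force: [0.6, -0.3, 1.9]
opening: 0.112
finger_force: 11.9
```

Run:
```python
from cass import *
from plant import r
s=r.get_state(); c=r.camera_info("wrist"); print(s["tool_pos"],s["opening"]*88,s["contact_force"],s["finger_force"]); rows(s,[cpose(35.5,97,CY,34,0)])
a=r.snapshot("wrist")[:,:,::-1]; b=r.snapshot("scene")[150:340,140:380,::-1]
b=cv2.resize(b,(530,420),interpolation=cv2.INTER_CUBIC); cv2.imwrite("pics/g.png",cv2.resize(np.hstack([a[:,60:330],b]),(800,420)))
```

```text
[0.56056454 0.0590701  0.09424893] 9.850065054114229 [ 0.62371689 -0.31399999  1.86429182] 11.931072324514389
[-0.4  0.2  0.3] [ 0.2 -0.2  0.1]
```

View pics/g.png

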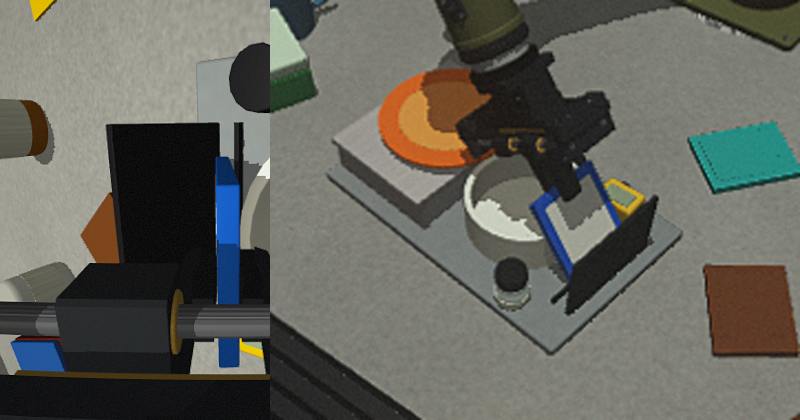

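```bash
cat >> cass.py <<'E'
def seq(s,t,y0,steps,dz):
    out=[]
    for tilt in steps:
        if tilt>0: yy=103.2+(y0-103.2)*tilt/34; p,R=cpose(tilt,t,yy,tilt)
        else: p,R=cpose(tilt,t,113.1,tilt,rear=True)
        k=dz if tilt>-7 else dz
        out.append((p+[0,0,k/1000.],R))
    return out
E
python3 - <<'E'
from cass import *
from plant import r
s=r.get_state(); P=W2S(st,s["tool_pos"])[0]; a=np.radians(34)
t=(P[2]-12-5*np.sin(a))/np.cos(a); y0=P[1]+t*np.sin(a)-5*np.cos(a); print(P,t,y0,s["q"])
np.save("ty.npy",[t,y0])
rows(s,seq(s,t,y0,[34,31,28,24,20,16,12,8,4,0,-4,-7.5],1.5))
E
```

```text
[-1.86818651 56.11387978 94.14108137] 95.70750407760508 105.48764900476381 [ 0.41336222  0.94486289 -0.47218693  1.91025992 -0.57836404  0.39716483
 -1.03038989]
[-0.3 -0.8 -1.2] [ 0.2 -0.2  0.1]
[-0.4 -5.7 -1. ] [-2.8 -0.2  0. ]
[ -0.5 -10.5  -0.5] [-5.8 -0.2  0. ]
[ -0.5 -16.8   0.6] [-9.8 -0.2  0. ]
[ -0.6 -23.1   2.2] [-13.8  -0.2   0. ]
[ -0.7 -29.2   4.2] [-17.8  -0.2   0. ]
[ -0.8 -35.1   6.7] [-21.8  -0.2   0. ]
[ -0.9 -40.9   9.5] [-25.8  -0.2   0. ]
[ -1.1 -46.4  12.8] [-29.8  -0.2  -0. ]
[ -1.2 -51.6  16.4] [-33.8  -0.2  -0. ]
[ -1.3 -57.2  20.1] [-37.8  -0.2  -0. ]
[ -1.4 -61.9  23.5] [-41.3  -0.2  -0. ]
```

Request:
{"op": "move_arm", "data": {"targets": [[[0,0,-1,-1,0,0,0],[0,0,-5.7,-1,-3,0,0],[0,0,-10.5,-0.5,-6,0,0],[0,0,-16.8,0.6,-10,0,0],[0,0,-23,2,-14,0,0],[0,0,-29,4,-18,0,0],[0,0,-35,6.7,-22,0,0],[0,0,-41,9.5,-26,0,0],[0,0,-46.4,12.8,-30,0,0],[0,0,-46.4,12.8,-30,0,0]]]}}

```text
clock: 4.88
tool_pos: [0.5666, 0.1075, 0.1102]
eef_rot: [0.998, -0.06, 0.005, -0.034]
contact_force: [-1.4, -1.6, 8.0]
opening: 0.114
finger_force: 12.0
```

Run:
```python
from cass import *
from plant import r
s=r.get_state(); t,y0=np.load("ty.npy"); print(W2S(st,s["tool_pos"]),s["opening"]*88,s["contact_force"],s["moment"],s["finger_force"])
rows(s,seq(s,t,y0,[4,0,-4,-6,-7.5],1.5)); rows(s,seq(s,t,y0,[-7.5],0))
a=r.snapshot("wrist")[:,:,::-1]; b=r.snapshot("scene")[150:340,140:380,::-1]
b=cv2.resize(b,(530,420),interpolation=cv2.INTER_CUBIC); cv2.imwrite("pics/g2.png",cv2.resize(np.hstack([a[:,60:330],b]),(800,420)))
```

```text
[[ -1.07578623 105.01655032 110.19822101]] 9.990504761690419 [-1.38137852 -1.57598674  8.02602259] [-0.12023074  0.30218881 -0.01708842] 11.994462758302689
[-1.1  3.3  0.6] [ 0.1 -0.3  0.3]
[-1.2 -3.   1.2] [-3.9 -0.3  0.2]
[-1.2 -9.7  1.5] [-7.9 -0.3  0.2]
[ -1.3 -13.    1.9] [-9.9 -0.3  0.2]
[ -1.3 -15.5   2.2] [-11.4  -0.3   0.2]
[ -1.3 -15.4   3.7] [-11.4  -0.3   0.2]
```

View pics/g2.png

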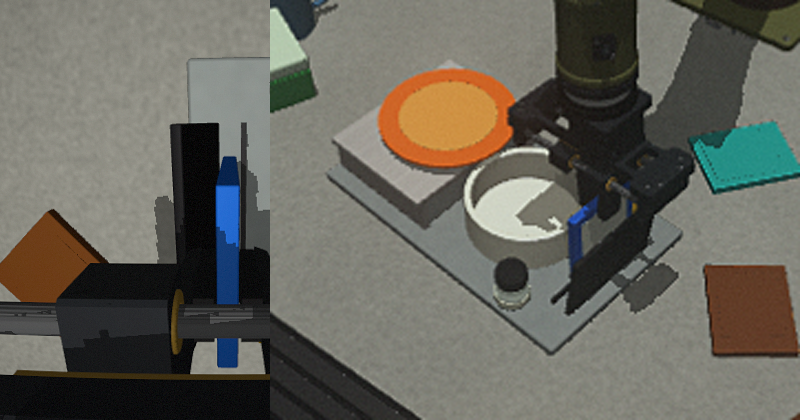

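Request:
{"op": "move_arm", "data": {"targets": [[[0,-0.5,1.5,-1.5,0,0,0],[0,-1,3,-2.5,0,0,0],[0,-1,3,-2.5,0,0,0],[0,-1,3,-2.5,0,0,0]]]}}

```text
clock: 5.48
tool_pos: [0.5645, 0.1016, 0.1112]
eef_rot: [0.997, -0.063, 0.003, -0.033]
contact_force: [0.5, 2.7, -0.1]
opening: 0.114
finger_force: 12.1
```

Run:
```python
from cass import *
from plant import r
s=r.get_state(); t,y0=np.load("ty.npy"); print(W2S(st,s["tool_pos"]),s["opening"]*88,s["contact_force"],s["moment"],s["finger_force"])
rows(s,seq(s,97.5,y0,[4,0,-4,-6,-7.5],1.5)); rows(s,seq(s,97.5,y0,[-7.5],0))
```

```text
[[ -2.55282928  98.87078986 111.23950132]] 10.05413577929031 [ 0.50307422  2.70753157 -0.12924993] [ 0.55309379 -0.09805567  0.0323307 ] 12.055703401565552
[ 0.3 -2.8  0.3] [ 0.1 -0.2 -0. ]
[ 0.2 -9.2  0.9] [-3.9 -0.2 -0.1]
[  0.1 -16.    1.2] [-7.9 -0.1 -0.1]
[  0.  -19.4   1.6] [-9.9 -0.1 -0.1]
[ -0.  -21.9   1.9] [-11.4  -0.1  -0.1]
[ -0.  -21.8   3.4] [-11.4  -0.1  -0.1]
```

Request:
{"op": "move_arm", "data": {"targets": [[[0,0,-3,0,0,0,0],[0,0,-6,0.5,-2,0,0],[0,0,-9,0.9,-4,0,0],[0,0,-9,0.9,-4,0,0],[0,0,-9,0.9,-4,0,0],[0,0,-9,0.9,-4,0,0]]]}}

```text
clock: 6.22
tool_pos: [0.5657, 0.1095, 0.1111]
eef_rot: [0.998, -0.063, 0.001, 0.002]
contact_force: [-0.1, 0.6, -1.1]
opening: 0.117
finger_force: 12.0
```

Run:
```python
from cass import *
from plant import r
s=r.get_state(); t,y0=np.load("ty.npy"); print(W2S(st,s["tool_pos"]),s["qd"].round(3),s["contact_force"],s["moment"],s["finger_force"])
rows(s,seq(s,97.5,y0,[0,-4,-6,-7.5],1.5)); rows(s,seq(s,97.5,y0,[-7.5],0))
```

```text
[[ -2.2251511  106.87738122 111.07406779]] [ 0.002 -0.001 -0.003 -0.002  0.001  0.    -0.002] [-0.05630863  0.59172322 -1.07207642] [ 0.28400171  0.0222032  -0.01279658] 11.999613046646118
[ 0.  -1.2  0.1] [ 0.2 -0.2 -0.1]
[-0.1 -8.  -0.1] [-3.8 -0.2 -0.1]
[ -0.2 -11.4   0.1] [-5.8 -0.2 -0.1]
[ -0.2 -14.    0.2] [-7.3 -0.2 -0.1]
[ -0.2 -14.    1.7] [-7.3 -0.2 -0.1]
```

Request:
{"op": "move_arm", "data": {"targets": [[[0,0,-2,0,0,0,0],[0,0,-5,0,-2,0,0],[0,0,-8,0,-4,0,0],[0,0,-11,0,-6,0,0],[0,0,-13,0,-7,0,0],[0,0,-13,0,-7,0,0],[0,0,-13,0,-7,0,0],[0,0,-13,0,-7,0,0]]]}}

```text
clock: 7.22
tool_pos: [0.5674, 0.1224, 0.1112]
eef_rot: [0.996, -0.063, -0.002, 0.063]
contact_force: [-0.2, -0.7, -1.3]
opening: 0.11
finger_force: 12.0
```

Run:
```python
from cass import *
from plant import r
s=r.get_state(); t,y0=np.load("ty.npy"); print(W2S(st,s["tool_pos"]),s["contact_force"],s["moment"],s["finger_force"])
rows(s,seq(s,97.5,y0,[-7.5],1.5)); rows(s,seq(s,97.5,y0,[-7.5],0))
```

```text
[[ -1.86514474 119.83899921 111.2048838 ]] [-0.19334484 -0.67269078 -1.27887255] [ 0.20056005  0.00221103 -0.02475264] 11.998164653778076
[-0.4 -1.1  0.3] [-0.3 -0.2 -0.2]
[-0.4 -1.3  1.7] [-0.3 -0.2 -0.2]
```

Still free. Lower until the floor bears it, with a little more lean.

Request:
{"op": "move_arm", "data": {"targets": [[[0,0,-1,0.7,-0.5,0,0],[0,0,-1.5,1.4,-1,0,0],[0,0,-1.5,2,-1,0,0],[0,0,-1.5,2,-1,0,0],[0,0,-1.5,2,-1,0,0]]]}}

```text
clock: 7.85
tool_pos: [0.5678, 0.1245, 0.1097]
eef_rot: [0.995, -0.063, -0.003, 0.071]
contact_force: [-2.1, 0.7, 6.5]
opening: 0.113
finger_force: 12.0
```

Request:
{"op": "move_arm", "data": {"targets": [[[0,0,-0.5,-0.6,0,0,0],[0,0,-0.5,-0.6,0,0,0],[0.14,0,-0.5,-0.6,0,0,0],[0.17,0,-0.5,-0.6,0,0,0],[0.2,0,-0.5,-0.6,0,0,0],[0.25,0,-0.5,-0.6,0,0,0],[0.3,0,-0.5,-0.6,0,0,0],[0.3,0,-0.5,-0.6,0,0,0]]], "newtons": 5}}

```text
clock: 8.85
tool_pos: [0.5676, 0.1249, 0.1094]
eef_rot: [0.995, -0.063, -0.003, 0.071]
contact_force: [0.7, -0.1, 0.2]
opening: 0.297
finger_force: 0.0
```

Run:
```python
from cass import *
from plant import r
s=r.get_state(); print(W2S(st,s["tool_pos"]),s["contact_force"],s["opening"]*88,s["finger_force"])
a=r.snapshot("wrist")[:,:,::-1]; b=r.snapshot("scene")[150:340,140:380,::-1]
b=cv2.resize(b,(530,420),interpolation=cv2.INTER_CUBIC); cv2.imwrite("pics/g3.png",cv2.resize(np.hstack([a[:,60:330],b]),(800,420)))
```

```text
[[ -1.95186509 122.38791294 109.39865458]] [ 0.67613302 -0.11543953  0.23004712] 26.168938510376773 0.0
```

View pics/g3.png

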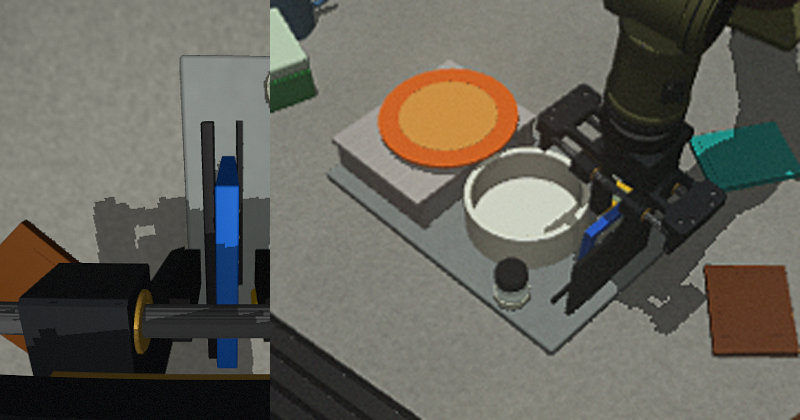

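Released: zero finger and contact force, and the blue cassette stands between lip and plate (wrist view about (228,160-365)). Retracting up and back.

Request:
{"op": "move_arm", "data": {"targets": [[[0.3,0,0,-10,0,0,0],[0.3,0,0,-25,0,0,0],[0.3,0,0,-45,0,0,0],[0.3,0,0,-70,0,0,0],[0.3,0,10,-100,4,0,0],[1,0,60,-110,8,0,0],[1,0,120,-110,8,0,0],[1,0,150,-110,8,0,0]]]}}

```text
clock: 9.95
tool_pos: [0.5503, -0.0113, 0.2419]
eef_rot: [0.998, -0.065, 0.003, 0.002]
contact_force: [0.6, 0.5, -0.4]
opening: 0.618
finger_force: 0.0
```

```bash
cat > push.py <<'E'
from h import *
C=np.array([.5269,-.1344]); D=np.array([.5563,.0030]); d=(D-C)/np.linalg.norm(D-C)
def R(): # tool x=-d, z down
    x=np.r_[-d,0]; z=np.array([0,0,-1.]); return Ro.from_matrix(np.c_[x,np.cross(z,x),z])
def pose(dist,z,c=C): # TCP dist mm behind cover centre c
    return np.r_[c-d*dist/1000,z/1000],R()
E
python3 - <<'E'
from push import *
from plant import r
s=r.get_state(); print(s["tool_pos"],s["q"]); rows(s,[pose(115,190),pose(115,66)]); print(pose(115,66)[0],pose(78,66,D)[0])
b=r.snapshot("scene")[::,::,::-1]; cv2.imwrite("pics/s4.png",b)
t=r.snapshot("top")[::,::,::-1]; cv2.imwrite("pics/t4.png",t)
cs,ct=r.camera_info("scene"),r.camera_info("top")
for c,im,n in((cs,b,"scene"),(ct,t,"top")):   # blue cassette top edge, check tilt
    h=cv2.cvtColor(np.ascontiguousarray(im),cv2.COLOR_BGR2HSV); m=cv2.inRange(h,(105,130,60),(125,255,255))
    u=proj(c,S2W(st,[[0,110,60]]))[0].astype(int); M=np.zeros_like(m); M[u[1]-40:u[1]+40,u[0]-40:u[0]+40]=1
    p=np.argwhere((m>0)&(M>0))[:,::-1]; print(n,len(p),p.min(0) if len(p) else 0,p.max(0) if len(p) else 0)
    for tl in(9,-4,-39):
        a=np.radians(tl); print(tl,[proj(c,S2W(st,[[-2+x,107+115*np.sin(a)+n_*np.cos(a),12+115*np.cos(a)-n_*np.sin(a)]]))[0].round(1) for x in(-45,45) for n_ in(-5,5)])
E
```

```text
[ 0.5502985  -0.01133978  0.24194006] [-0.29170559  0.61067189  0.37603734  1.81242076 -0.30033438  0.76941751
 -1.46282947]
[-16.6 239.5  52.9] [-0.1 -0.5 94.6]
[-17.4 238.9 176.9] [-0.1 -0.5 94.6]
[ 0.50283769 -0.24685446  0.066     ] [ 0.53997948 -0.07327346  0.066     ]
scene 182 [280 233] [311 266]
9 [array([307.5, 233. ]), array([310.8, 235.6]), array([281.5, 255.3]), array([284.9, 258.1])]
-4 [array([298.8, 227.3]), array([302.2, 229.3]), array([272.7, 249.1]), array([276. , 251.2])]
-39 [array([278.2, 222.3]), array([280.7, 222.1]), array([252.4, 242.9]), array([254.8, 242.8])]
top 81 [235 170] [241 199]
9 [array([237.7, 198.9]), array([234.5, 198.6]), array([240.7, 169.3]), array([237.5, 169.2])]
-4 [array([246.3, 199.7]), array([243. , 199.3]), array([249.2, 170.1]), array([245.9, 169.8])]
-39 [array([267.7, 202.5]), array([265.1, 202.1]), array([270.5, 173.5]), array([267.9, 172.9])]
```

The cassette's blue top edge matches the 9° lean prediction in both cameras. Now to the cover: turn 95° and come behind it.

Request:
{"op": "move_arm", "data": {"targets": [[[1,0,20,0,0,0,10],[1,0,50,5,0,0,20],[1,-5,80,10,0,0,30],[1,-5,110,20,0,0,40],[1,-10,140,30,0,0,50],[1,-10,170,40,0,0,60],[1,-15,200,50,0,0,70],[1,-17,230,53,0,0,80],[1,-17,240,53,0,0,90],[1,-17,240,53,0,0,94.6]]]}}

```text
clock: 11.3
tool_pos: [0.5048, -0.2423, 0.1875]
eef_rot: [-0.63, 0.777, -0.002, 0.0]
contact_force: [-0.2, -0.4, 0.2]
opening: 1.0
finger_force: 0.0
```

Run:
```python
from push import *
from plant import r
s=r.get_state(); print(s["tool_pos"],s["q"],s["opening"]); rows(s,[pose(115,190),pose(115,100),pose(115,66)])
```

```text
[ 0.50484588 -0.24234429  0.18746641] [-0.04578779  0.7973224   0.74770694  1.84888259 -0.74707226  0.79620738
 -2.24859172] 1.0003795056437381
[ 4.8  1.  -2.5] [-0.2 -0.1  0.1]
[ 4.6  1.4 87.5] [-0.2 -0.1  0.1]
[  4.5   1.5 121.5] [-0.2 -0.1  0.1]
```

Request:
{"op": "move_arm", "data": {"targets": [[[1,4.6,1,40,0,0,0],[1,4.6,1.4,80,0,0,0],[1,4.6,1.4,100,0,0,0],[1,4.6,1.4,115,0,0,0],[1,4.6,1.4,121,0,0,0],[1,4.6,1.4,121,0,0,0],[1,4.6,1.4,121,0,0,0]]]}}

```text
clock: 12.18
tool_pos: [0.5023, -0.2479, 0.0671]
eef_rot: [-0.631, 0.776, -0.003, 0.0]
contact_force: [0.3, -0.3, -0.3]
opening: 1.0
finger_force: 0.0
```

Run:
```python
from push import *
from plant import r
s=r.get_state(); print(s["tool_pos"],s["q"],s["contact_force"])
c=r.camera_info("wrist");im=np.ascontiguousarray(r.snapshot("wrist")[:,:,::-1]); cv2.imwrite("pics/w5.png",im)
def disc(c,m,z,rad,ctr):
    k=cv2.connectedComponentsWithStats(m); i=1+k[2][1:,4].argmax(); m=(k[1]==i).astype(np.uint8)
    Q=max(cv2.findContours(m,0,cv2.CHAIN_APPROX_NONE)[0],key=len)[:,0]
    Q=Q[(Q[:,0]>2)&(Q[:,0]<557)&(Q[:,1]>2)&(Q[:,1]<417)][::3]
    P=back(c,Q,z); f=lambda v:np.hypot(*(P-v).T)-rad
    o=least_squares(f,ctr,loss="soft_l1",f_scale=.0005); return o.x,len(Q),np.median(np.abs(f(o.x)))
h=cv2.cvtColor(im,cv2.COLOR_BGR2HSV)
m=cv2.inRange(h,(5,110,60),(22,255,255)); print("cover",disc(c,m,.077,.082,C))
print(proj(c,[[*C,.077],[*(C+.082*d),.077],[*D,.062]]))
rows(s,[pose(115,66),pose(78,66),pose(90,66,D),pose(78,66,D)])
```

```text
[ 0.502322   -0.24789952  0.06705922] [ 0.0759194   0.94652495  0.53556936  1.91266551 -0.92252572  0.54327133
 -2.0936184 ] [ 0.31664857 -0.34965366 -0.30907617]
cover (array([ 0.52445595, -0.13455063]), 158, np.float64(0.003079944908255257))
[[284.26082132 457.36763964]
 [284.01605994 540.45958681]
 [284.15549006 561.43032751]]
[-1.1 -0.3  1.1] [-0.3 -0.2  0.3]
[-38.1  -0.5   0.9] [-0.3 -0.2  0.3]
[-166.6   -1.1    0.5] [-0.3 -0.2  0.3]
[-178.6   -1.2    0.5] [-0.3 -0.2  0.3]
```

View pics/w5.png

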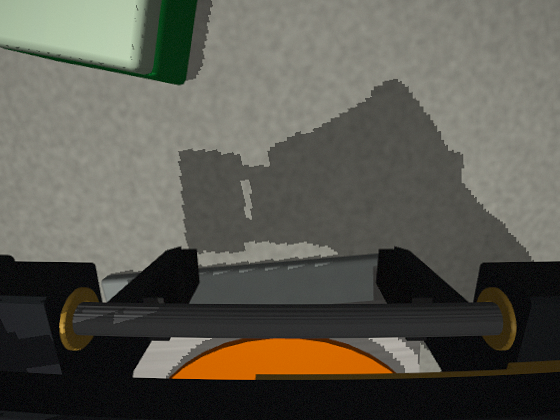

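The wrist camera looks backwards here. The orange edge shows between the fingers, centred near (284,340), as predicted. Pushing.

Request:
{"op": "move_arm", "data": {"targets": [[[1,-15,-0.3,0.5,0,0,0],[1,-28,-0.3,0.5,0,0,0],[1,-36,-0.5,0.5,0,0,0],[1,-42,-0.5,0.5,0,0,0],[1,-50,-0.5,0.5,0,0,0],[1,-58,-0.6,0.5,0,0,0],[1,-66,-0.6,0.5,0,0,0],[1,-74,-0.6,0.5,0,0,0],[1,-82,-0.7,0.5,0,0,0],[1,-90,-0.7,0.5,0,0,0]]]}}

```text
clock: 13.48
tool_pos: [0.521, -0.1593, 0.0656]
eef_rot: [-0.631, 0.776, -0.002, -0.0]
contact_force: [-0.5, -0.8, 0.6]
opening: 1.001
finger_force: 0.7
```

```bash
cat >> push.py <<'E'
def seecover(r,z):
    for n in("top","scene"):
        c=r.camera_info(n); im=np.ascontiguousarray(r.snapshot(n)[:,:,::-1]); cv2.imwrite(f"pics/{n}_{int(r.get_state()['clock']*100)}.png",im)
        h=cv2.cvtColor(im,cv2.COLOR_BGR2HSV); m=cv2.inRange(h,(5,110,90),(16,255,255))
        k=cv2.connectedComponentsWithStats(m); i=1+k[2][1:,4].argmax(); m=(k[1]==i).astype(np.uint8)
        Q=cv2.convexHull(max(cv2.findContours(m,0,cv2.CHAIN_APPROX_NONE)[0],key=len))[:,0]
        P=back(c,Q,z); f=lambda v:np.hypot(*(P-v).T)-(.0798 if n=="top" else .0816)
        o=least_squares(f,P.mean(0),loss="soft_l1",f_scale=.0005); print(n,W2S(st,[*o.x,z]).round(1),"med",np.median(np.abs(f(o.x)))*1000)
E
python3 - <<'E'
from push import *
from plant import r
s=r.get_state(); print(s["tool_pos"],s["q"][6],s["contact_force"]); seecover(r,.077); rows(s,[pose(78,66.5,D)])
E
```

```text
[ 0.52103029 -0.1592631   0.06560497] -2.2275968212006863 [-0.46447385 -0.80292059  0.55273344]
top [[-97.  271.1  77. ]] med 15.09732146084235
scene [[-18.1 300.1  77. ]] med 10.094381710633982
[-88.   -1.   -1.2] [-0.2 -0.2  0.3]
```

```bash
sed -i '/^def seecover/,$d' push.py
cat >> push.py <<'E'
def seecover(r,z):
    s=r.get_state(); e=s["tool_pos"][:2]+d*.078; print("expect",W2S(st,[*e,z]).round(1))
    for n in("top","scene"):
        c=r.camera_info(n); im=np.ascontiguousarray(r.snapshot(n)[:,:,::-1]); cv2.imwrite(f"pics/{n}_{int(s['clock']*100)}.png",im)
        h=cv2.cvtColor(im,cv2.COLOR_BGR2HSV); m=cv2.inRange(h,(5,110,90),(16,255,255))
        roi=np.zeros_like(m); a=np.linspace(0,6.3,60)
        cv2.fillPoly(roi,[proj(c,np.c_[e[0]+.1*np.cos(a),e[1]+.1*np.sin(a),a*0+z]).astype(np.int32)],1)
        P=cv2.convexHull(np.argwhere((m*roi).T>0).astype(np.int32))[:,0]; P=back(c,P,z)
        f=lambda v:np.hypot(*(P-v).T)-(.0798 if n=="top" else .0816)
        o=least_squares(f,e,loss="soft_l1",f_scale=.0005); print(n,len(P),W2S(st,[*o.x,z]).round(1),"med",np.median(np.abs(f(o.x)))*1000)
E
python3 - <<'E'
from push import *
from plant import r
seecover(r,.077)
E
```

```text
expect [[ -9.4 -86.4  77. ]]
top 10 [[ -9.2 -85.   77. ]] med 0.8035604309924795
scene 32 [[-10.4 -85.8  77. ]] med 0.9063850316043537
```

Request:
{"op": "move_arm", "data": {"targets": [[[1,-8,-0.1,0,0,0,0],[1,-16,-0.2,0,0,0,0],[1,-24,-0.3,0,0,0,0],[1,-32,-0.4,0,0,0,0],[1,-40,-0.5,-0.3,0,0,0],[1,-48,-0.6,-0.5,0,0,0],[1,-55,-0.7,-0.5,0,0,0],[1,-61,-0.8,-0.5,0,0,0],[1,-66,-0.9,-0.5,0,0,0],[1,-70,-0.9,-0.5,0,0,0]]]}}

```text
clock: 14.92
tool_pos: [0.5361, -0.0912, 0.0659]
eef_rot: [-0.631, 0.776, -0.002, -0.0]
contact_force: [0.3, -1.4, 0.3]
opening: 1.001
finger_force: 0.7
```

Run:
```python
from push import *
from plant import r
s=r.get_state(); print(s["tool_pos"],s["q"][6],s["contact_force"]); seecover(r,.077); rows(s,[pose(78,66,D)])
```

```text
[ 0.53613088 -0.09122229  0.06588296] -2.3494383046474483 [ 0.30845058 -1.35847462  0.26340944]
expect [[ -1.9 -18.3  77. ]]
top 15 [[ -1.6 -18.5  77. ]] med 1.2514431515887048
scene 31 [[ -2.5 -17.7  77. ]] med 1.0788412330627328
[-18.4  -0.1  -0.2] [-0.2 -0.2  0.3]
```

Request:
{"op": "move_arm", "data": {"targets": [[[1,-4,0,0,0,0,0],[1,-8,0,0,0,0,0],[1,-11,0,0,0,0,0],[1,-14,0,0,0,0,0],[1,-16,0,0,0,0,0],[1,-18,0,0,0,0,0],[1,-18,0,0,0,0,0],[1,-18,0,0,0,0,0]]]}}

```text
clock: 16.02
tool_pos: [0.5397, -0.0734, 0.0657]
eef_rot: [-0.631, 0.776, -0.002, 0.0]
contact_force: [0.0, -0.8, -0.4]
opening: 0.998
finger_force: 0.2
```

Run:
```python
from push import *
from plant import r
s=r.get_state(); print(s["tool_pos"],s["q"][6],s["contact_force"]); seecover(r,.077); seecover(r,.070); rows(s,[pose(78,66,D)])
```

```text
[ 0.53970132 -0.07341808  0.06571337] -2.3815873326133246 [ 0.04044291 -0.78461786 -0.42619958]
expect [[-0.3 -0.2 77. ]]
top 15 [[-0.5 -0.7 77. ]] med 0.528227186053401
scene 34 [[ 1.9  2.1 77. ]] med 2.2943968916871795
expect [[-0.3 -0.3 70. ]]
top 15 [[ 0.7 -0.7 70. ]] med 1.2376501049185946
scene 33 [[-1.6 -1.7 70. ]] med 2.3134804792956376
[-0.2 -0.2 -0.3] [-0.2 -0.1  0.3]
```

Request:
{"op": "move_arm", "data": {"targets": [[[1,-1,0,0,0,0,0],[1,-2,0,0,0,0,0],[1,-3,0,0,0,0,0],[1,-3,0,0,0,0,0],[1,-3,0,0,0,0,0]]]}}

```text
clock: 16.85
tool_pos: [0.5405, -0.0707, 0.0658]
eef_rot: [-0.631, 0.776, -0.002, 0.0]
contact_force: [0.5, -0.5, -1.1]
opening: 1.004
finger_force: 0.7
```

Run:
```python
from push import *
from plant import r
s=r.get_state(); print(s["tool_pos"],s["q"][6],s["contact_force"]); seecover(r,.077); seecover(r,.070)
b=cv2.imread(f"pics/scene_{int((s['clock'])*100)}.png"); import glob
f=sorted(glob.glob("pics/scene_*.png"))[-1]; b=cv2.imread(f)[165:305,160:345]
cv2.imwrite("pics/z.png",cv2.resize(b,None,fx=4.2,fy=4.2,interpolation=cv2.INTER_CUBIC))
```

```text
[ 0.54048615 -0.07072014  0.06576895] -2.3871335005638725 [ 0.51764198 -0.47183823 -1.14315506]
expect [[ 0.2  2.6 77. ]]
top 14 [[ 0.   1.7 77. ]] med 1.639592364847682
scene 31 [[ 3.7  6.3 77. ]] med 0.5675947004632614
expect [[ 0.2  2.5 70. ]]
top 14 [[ 1.3  1.6 70. ]] med 1.342229419247526
scene 31 [[-0.3  2.4 70. ]] med 0.8346762454145423
```

The scene fit now agrees with the seated height. Back off and check with a clear view.

Request:
{"op": "move_arm", "data": {"targets": [[[1,5,0,0,0,0,0],[1,15,0,0,0,0,0],[1,30,0,-10,0,0,0],[1,60,0,-50,0,0,0],[1,110,0,-90,0,0,0],[1,160,0,-120,0,0,0],[1,210,0,-140,0,0,0],[1,210,0,-140,0,0,0],[1,210,0,-140,0,0,0]]]}}

```text
clock: 18.18
tool_pos: [0.4965, -0.2757, 0.2064]
eef_rot: [-0.63, 0.776, -0.002, 0.0]
contact_force: [0.8, 0.4, 0.6]
opening: 0.998
finger_force: 0.0
```

```bash
cat > see.py <<'E'
from push import *
from plant import r
s=r.get_state(); print(s["tool_pos"],s["contact_force"],s["clock"])
Q={}
for n in("top","scene"):
    c=r.camera_info(n); im=np.ascontiguousarray(r.snapshot(n)[:,:,::-1]); cv2.imwrite(f"pics/{n}_end.png",im)
    h=cv2.cvtColor(im,cv2.COLOR_BGR2HSV); m=cv2.inRange(h,(5,110,90),(16,255,255)); roi=np.zeros_like(m); a=np.linspace(0,6.3,60)
    cv2.fillPoly(roi,[proj(c,np.c_[D[0]+.1*np.cos(a),D[1]+.1*np.sin(a),a*0+.07]).astype(np.int32)],1)
    P=cv2.convexHull(np.argwhere((m*roi).T>0).astype(np.int32))[:,0]; Q[n]=(c,P)
    for z in(.070,.077):
        W=back(c,P,z); f=lambda v:np.hypot(*(W-v[:2]).T)-v[2]
        o=least_squares(f,[*D,.08],loss="soft_l1",f_scale=.0005).x; print(n,z,W2S(st,[*o[:2],z]).round(1),o[2].round(4))
# scene only, tilt: circle in plane z=z0+ax+by
c,P=Q["scene"]
aa=np.linspace(0,2*np.pi,240)
def f(v):
    x=.0816*np.cos(aa);y=.0816*np.sin(aa); u=proj(c,np.c_[v[0]+x,v[1]+y,v[2]+v[3]*x+v[4]*y])
    return np.r_[np.min(np.hypot(*(P[:,None]-u[None]).transpose(2,0,1)),1), 3*(np.r_[v[0]-v0[0],v[1]-v0[1]])*1000]
v0=back(*[Q["top"][0]],[Q["top"][1].mean(0)],.07)[0]*0+D
o=least_squares(f,[*D,.07,0,0],x_scale=[.01,.01,.01,.05,.05],diff_step=1e-4); print("scene z,tilt deg",o.x[2],np.degrees(o.x[3:]),o.cost)
b=cv2.imread("pics/scene_end.png")[165:305,160:345]
cv2.imwrite("pics/z.png",cv2.resize(b,None,fx=4.2,fy=4.2,interpolation=cv2.INTER_CUBIC))
E
python3 see.py
```

```text
[ 0.49649081 -0.27569963  0.20643648] [0.7527702  0.4115665  0.56323414] 18.175
top 0.07 [[ 1.1  2.3 70. ]] 0.0806
top 0.077 [[ 0.1  2.1 77. ]] 0.0802
scene 0.07 [[-1.   1.6 70. ]] 0.0827
scene 0.077 [[ 3.5  6.1 77. ]] 0.082
scene z,tilt deg 0.06957928089510541 [-1.43795433 -0.71547177] 4.46141919785539
```

View pics/z.png

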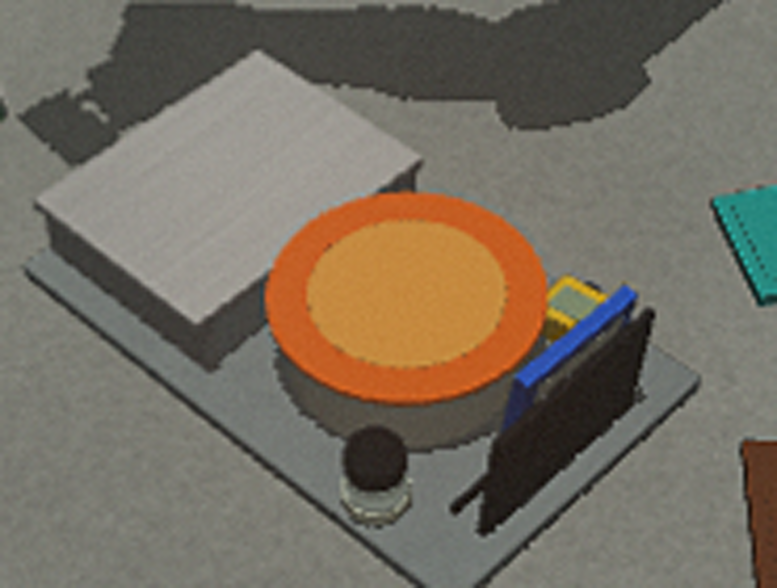

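The last picture shows the cover over the dish, flange down on the rim all round, and the cassette standing against the plate. I'll compare its apparent tilt with the first picture, when it lay level on the shelf.

Run:
```python
from h import *
from plant import r
aa=np.linspace(0,2*np.pi,360)
C=np.array([.5269,-.1344]); D=np.array([.5563,.003])+[0.,.002]
for name,C0,z0 in(("0",C,.077),("_end",D,.07)):
    data=[]
    for n,rad in(("top",.0803),("scene",.0818)):
        c=r.camera_info(n); im=cv2.imread(f"pics/{n}{name}.png"); h=cv2.cvtColor(im,cv2.COLOR_BGR2HSV); m=cv2.inRange(h,(5,110,90),(16,255,255)); roi=m*0
        cv2.fillPoly(roi,[proj(c,np.c_[C0[0]+.1*np.cos(aa),C0[1]+.1*np.sin(aa),aa*0+z0]).astype(np.int32)],1)
        Cn=max(cv2.findContours(m*roi,0,cv2.CHAIN_APPROX_NONE)[0],key=len)[:,0]; data.append((c,Cn,rad))
    def f(v):
        o=[]
        for c,P,rad in data:
            x=rad*np.cos(aa);y=rad*np.sin(aa); u=proj(c,np.c_[v[0]+x,v[1]+y,v[2]+v[3]*x+v[4]*y])
            o.append(np.min(np.hypot(*(P[:,None]-u[None]).transpose(2,0,1)),1))
        return np.concatenate(o)
    o=least_squares(f,[*C0,z0,0,0],x_scale=[.01,.01,.01,.05,.05],diff_step=1e-3,loss="soft_l1")
    print(name,o.x[:3],"tilt",np.degrees(o.x[3:]).round(2),o.cost)
s=r.get_state(); print(s["q"])
```

```text
0 [ 0.52730611 -0.13398879  0.07809091] tilt [0.04 0.11] 21.33568048641103
_end [0.55533405 0.00457212 0.06949816] tilt [-0.25  0.21] 469.7170971383016
[ 0.02825024  0.76656759  0.71721843  1.80600721 -0.66835038  0.82614175
 -2.26643078]
```

```bash
python3 -c "
from plant import r
print(r.finish_job())"
```

```text
the job is handed in; nothing more can be done
None
```

The job is handed in after about 18 s of robot time: the cassette stands in the rack, leaning about 9° on the back plate, and the cover is on the dish rim at seated height, level to about 0.3° by camera fit, with the jar and timer untouched.

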